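Hold the small milk jug down on the jug rinser

ROBOT

A 6-joint arm with a two-finger parallel gripper is mounted at the origin on the work surface. World frame = base frame: x ahead of the robot, y to its left, z up, the work surface at z = 0. Lengths are in mm, angles in rad, forces in N, time in s.
With the tool pointing down it reaches from about 350 to 850 mm from the base axis. Payload 8.1 kg.
Tool frame: the origin (TCP) lies midway between the tips of the shut fingers; the grasp point (between the pads) lies 19 mm behind it (env.grip_point_offset is the z of the grasp point in the tool frame, in mm); z points along the fingers, y is the direction in which the jaws open and shut (so a half turn about z gives the same grasp; the last joint's range is limited). The gripper opens to 93 mm and grips with 3 to 60 N. Pads are 15 mm wide; open, the fingers measure 128 mm over their backs; the gripper's body (75 mm by 188 mm) begins 65 mm behind the grasp point.
Start: joints at [-1.43, 0.13, 1.488, -0, 1.523, -0.085], TCP at [134.352, -584.769, 218.635] pointing down, gripper open.
Joint ranges: [-2.96, 2.96], [-0.89, 2.26], [0.02, 2.5], [-1.34, 4.48], [0, 2.73], [-2.66, 2.66]. Speed limits (rad/s): [2.39, 2.39, 2.79, 3.14, 3.14, 3.14].

INTERFACE

Orientations are given as a unit quaternion [x, y, z, w].
In Python, from workcell import env, claw, viewer, job_done, finder gives the robot as it stands. Calls block until the motion is done:
- env.move_ptp(position, orientation): joint-space move of the TCP to a pose.
- env.move_l(position, orientation=None, feed=150): straight line of the TCP; orientation=None keeps the orientation; feed is the mean speed in mm/s.
- env.movej(angles): joint-space move.
- claw.command_gripper(opening): opening from 0.0 (shut) to 1.0 (fully open); the grip force is fixed at half the most; returns when the fingers have stopped.
- env.wait(seconds).
- env.inverse_kinematics(position, orientation): joint angles nearest the present ones, or None.
- env.sense(): the state.
- viewer.get_image(name): name is "scene" or "top" or "wrist"; returns (picture, depth): 480x640x3 uint8, red, green, blue; 480x640 float32, mm along the optical axis (not along the pixel's ray), 0 where there is no reading.
- viewer.camera_params(name): a dict with "fx", "fy", "cx", "cy" (pixels), "extrinsics" (4x4, takes a point from world to camera coordinates). Camera axes: x right, y down, z forward; pixel columns grow to the right and rows downward; lengths in mm; the calibration is good to about 2 mm. A picture is of the moment at which its call begins: read the wrist's pose just before it. camera_params takes no time and is no camera call; for the wrist camera it gives the pose at the moment of the call.
A pose or a line that the arm cannot do raises env.Unreachable and nothing moves.
- job_done(): hands the job in, once; it reports no verdict.
Trained networks look in the newest picture that a camera, given by its name, has taken for a name from the list of things; names that differ only in an ending like _2 or _b are one class to them, and where a whole thing is asked for, a point or a joint stands for the part that bears it (a point fixed in the world has none). Each returns a list of dicts, best first, with "confidence" (0 to 1); they miss things now and then, are a little off and sometimes report something else, mostly with a low value. They report only what shows in the picture. A call takes as long as a camera call. They do not tell look-alikes from the thing itself.
- finder.boxes_of(camera, thing): "location" ([column, row] in pixels, amid what is visible of it).
- finder.regions_of(camera, thing): "mask" (480x640 bool, what is visible of it) and "location" ([column, row] in pixels, amid what is visible of it).
- finder.mark_of(camera, thing): "location" ([column, row] in pixels: a listed point, or the origin of a listed thing).
The state is a dict: "time_s": time; "q": joint angles; "qvel": joint speeds; "joint_efforts": joint torques, N m; "position": TCP position; "ee_rot": TCP orientation; "ft_force": force on the tool from outside, world axes, zero at the start; "ft_torque": the same for the moment, N m; "opening": opening from 0.0 (shut) to 1.0 (fully open).
Only numpy, scipy, OpenCV 4.12 (cv2) and the standard library are available. Lean on these libraries where they do the work, as an engineer would, in place of code of your own. Each camera call takes 0.05 s, during which the arm holds its last target.

TASK

Take the small steel milk jug, which stands mouth down on the rubber bar mat, and set it, still mouth down, centred over the star-shaped head of the counter-top jug rinser. Press it down until the spring-loaded star is fully home, pushing firmly but without ramming it, hold it steady there for three seconds as for a rinse, and finish still holding it pressed down: do not let go. Leave the large jug and the cup standing where they are.

Things in the scene. Friction and masses are not known exactly. Their poses are not given: they have to be found in the camera images.
- small_jug: the smaller of two plain steel milk jugs, mouth down on the mat, 66 mm tall, 0.1 to 0.17 kg. Origin at the centre of its mouth (its lowest plane), z up to its flat base. Diameter 58 mm over the upper 37 mm, tapering to 50 mm at the mouth; wall 3 mm. Loop handle on its own -x side, out to 58 mm from the axis, heights 8 to 56 mm; pouring lip on +x. Grip from above across its own y, clear of the handle
- large_jug: bystander: the larger steel jug of the same shape, mouth down on the mat, 74 mm diameter, 92 mm tall, handle on its -x side reaching 72 mm; origin at the centre of its mouth, z up
- cup: bystander: white ceramic cup, mouth down on the mat, 76 mm diameter at the mouth, 58 mm tall, handle on its -x side reaching 60 mm; origin at the centre of its mouth, z up
- bar_mat: fixed black ribbed rubber mat, 170 mm along its x, 420 mm along its y, 6 mm thick; the two jugs and the cup stand on it in a row along its y, about 135 mm apart, in any order. Origin at the centre of its underside
- rinser: fixed counter-top jug rinser: stainless steel tray 150 mm along its x, 240 mm along its y, rim 45 mm above the table, with a slotted grate 36 mm above the table inside 4 mm walls. Origin at the centre of its underside. The star valve stands in it 50 mm from the origin towards its -y
- star_top (a point): centre of the rinser's black six-armed star head, at the height of the arms' upper faces (54 mm above the table when free); goes down with the star. The arms reach 35 mm out, so the jug's rim rests on them; a steel nozzle, 20 mm across, stands 4 mm higher in the middle and goes inside the jug's mouth
- star (a joint): how far the star is pressed down, in m: 0 free, 0.010 fully home on its stop. It springs back when released; it takes about 5 N to start moving and about 12 N to hold it home, so the jug's own weight does not press it
Mind the look-alikes: they are no part of the job. What is shaped like the small_jug but green, pink or purple is not meant.

How it is judged:
By the outcome, as a careful person would: the job done as asked, in the order asked, and still so for the second after the job is handed in, while the arm keeps its last pose, push and grip.
It also fails if it takes over 48 s, if anything falls off the work surface, if the arm or the gripper's body presses on something with over 40 N, if the wrist force passes 120 N, or if a joint passes its speed limit or range.

## Working session

There is one attempt and no reset: what is moved stays moved. The work goes in short steps, each a Python script; the robot and the scene stay as the last script left them, time stands still between calls to the robot, and variables do not carry over. Pictures are saved under pics/ and viewed, and the job is handed in when it is done.

```bash
mkdir -p pics; ls; python3 - <<'E'
from workcell import env, claw, viewer, finder
import cv2
for n in ["scene","top","wrist"]:
    im,d=viewer.get_image(n); cv2.imwrite(f"pics/a_{n}.png",im[:,:,::-1])
    for t in ["small_jug","large_jug","cup","star_top","rinser"]:
        try: print(n,t,[(r["location"],round(r["confidence"],2)) for r in finder.mark_of(n,t)])
        except Exception as e: print(n,t,e)
s=env.sense(); print(s["time_s"],s["ee_rot"],s["opening"],s["ft_force"],env.grip_point_offset)
E
```

```text
pics
scene small_jug [([377.0, 246.8], 0.74), ([339.6, 335.9], 0.68), ([409.5, 275.6], 0.64), ([449.2, 333.1], 0.6)]
scene large_jug [([360.5, 410.9], 0.81)]
scene cup [([298.5, 292.4], 0.96)]
scene star_top [([246.9, 166.3], 0.75)]
scene rinser [([255.4, 196.5], 0.7)]
top small_jug [([246.9, 305.9], 0.97), ([306.1, 306.9], 0.78), ([228.9, 205.4], 0.74), ([175.2, 291.9], 0.67)]
top large_jug [([166.8, 179.3], 0.76)]
top cup [([286.6, 200.6], 0.71)]
top star_top [([491.5, 232.8], 0.54)]
top rinser [([459.6, 230.6], 0.7)]
wrist small_jug []
wrist large_jug []
wrist cup []
wrist star_top []
wrist rinser []
0.9 [ 9.93633721e-01  1.12658897e-01 -2.08523749e-05  3.72758280e-05] 1.0041991229381857 [-0.10251309 -0.45992078  0.73211854] -18.8
```

View pics/a_scene.png

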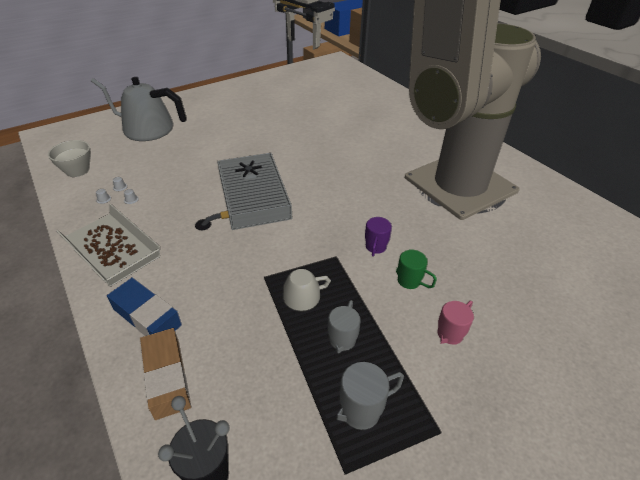

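View pics/a_top.png

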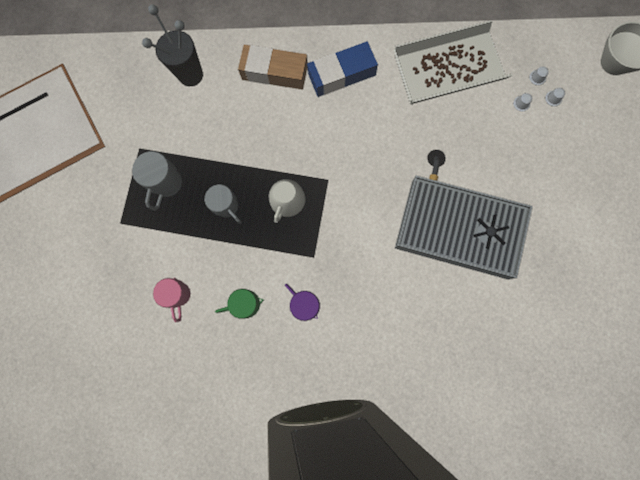

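The top view shows the steel small jug at about (221,199), between the large jug (155,175) and the cup (286,198). Its handle points to the lower right, near (236,218). The star is at about (491,232).

```bash
cat > h.py <<'E'
import numpy as np, cv2
from workcell import env, claw, viewer, finder
def cloud(n):
    P=viewer.camera_params(n) ; im,d=viewer.get_image(n)
    v,u=np.mgrid[0:480,0:640]
    c=np.stack([(u-P["cx"])/P["fx"]*d,(v-P["cy"])/P["fy"]*d,d],-1)
    E=np.array(P["extrinsics"]); w=(c-E[:3,3])@E[:3,:3]
    w[d==0]=np.nan
    return im,d,w
def ray(n,uv,z,P=None):
    P=P or viewer.camera_params(n);E=np.array(P["extrinsics"])
    r=E[:3,:3].T@np.array([(uv[0]-P["cx"])/P["fx"],(uv[1]-P["cy"])/P["fy"],1]); o=-E[:3,:3].T@E[:3,3]
    return o+r*(z-o[2])/r[2]
def circ(p):
    (c,r)=cv2.minEnclosingCircle(p[:,:2].astype(np.float32)); return np.round(c,1),round(r,1)
E
python3 - <<'E'
from h import *
im,d,w=cloud("top")
for nm,(u,v) in dict(small=(221,199),large=(155,172),cup=(286,196),star=(491,232),grate=(440,200),mat=(255,180),table=(350,300)).items(): print(nm,w[v,u].round(1))
z=w[...,2]; R=w[180:235,195:250].reshape(-1,3)
t=R[(R[:,2]>68)&(R[:,2]<76)]; print("top",len(t),t.mean(0),circ(t))
h=R[(R[:,2]>20)&(R[:,2]<66)]; 
c=t[:,:2].mean(0); rr=np.hypot(*(h[:,:2]-c).T); hh=h[rr>36]; print("handle",len(hh),hh.mean(0),np.degrees(np.arctan2(*(hh[:,:2].mean(0)-c)[::-1])))
print("z=72 ray to px", ray("top",(221,199),72))
S=w[170:285,390:540].reshape(-1,3); q=S[(S[:,2]>41)&(S[:,2]<49)]
print("rim rect",cv2.minAreaRect(q[:,:2].astype(np.float32)))
q=S[S[:,2]>50]; print("star",len(q),q.mean(0),circ(q))
print("mark",ray("top",(491.5,232.8),54))
cv2.imwrite("pics/b.png",cv2.resize(im[170:245,130:330,::-1],None,fx=4,fy=4,interpolation=cv2.INTER_CUBIC))
print(env.sense()["time_s"])
E
```

```text
small [551.3 227.1  71.2]
large [601.9 351.3  96.2]
cup [556.3  98.9  64. ]
star [ 475.9 -301.4   58. ]
grate [ 548.5 -212.4   33.9]
mat [609.9 171.9   2.5]
table [350.7 -25.1   1. ]
top 629 [552.71427195 231.23519917  71.25263345] (array([553.1, 231.4]), 29.0)
handle 45 [516.06519359 200.5742879   53.50586624] -140.0838786336488
z=72 ray to px [551.10492691 226.94255796  72.        ]
rim rect ((492.5979919433594, -257.0219421386719), (240.36288452148438, 151.1519775390625), 73.16778564453125)
star 329 [ 477.35117337 -304.31546037   53.82805783] (array([ 478.1, -305. ]), 35.4)
mark [ 474.97482175 -303.70532222   54.        ]
0.95
```

View pics/b.png

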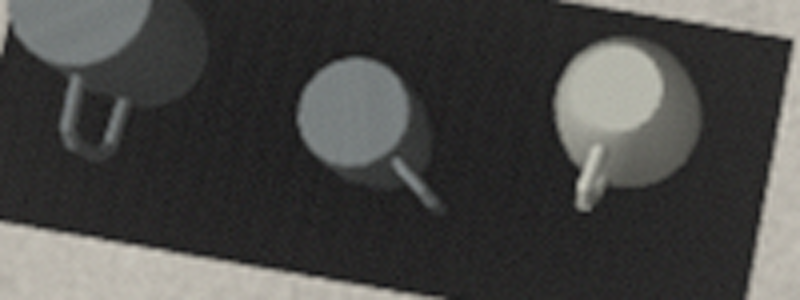

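The measurements agree: the jug top is at z≈71 with radius 29. The star position from its own points and from the rim geometry is (478,-305) both ways. Next I check IK and refine with the wrist camera.

```bash
cat >> h.py <<'E'
from scipy.spatial.transform import Rotation as Ro
def quat(deg):
    a=np.radians(deg); y=np.array([np.cos(a),np.sin(a),0]); z=np.array([0,0,-1.]); x=np.cross(y,z)
    return Ro.from_matrix(np.stack([x,y,z],1)).as_quat()
E
python3 - <<'E'
from h import *
for a in (130,-50):
    for p in ([553,231,250],[553,231,33],[478,-305,150],[478,-305,71]):
        q=env.inverse_kinematics(p,quat(a)); print(a,p,None if q is None else np.round(q,2))
for a in (50,90,170,-10,-90,-130):
    q=env.inverse_kinematics([478,-305,71],quat(a)); print(a,None if q is None else np.round(q,2))
P=viewer.camera_params("wrist");E=np.array(P["extrinsics"]);s=env.sense()
print("cam in tool",Ro.from_quat(s["ee_rot"]).inv().apply(-E[:3,:3].T@E[:3,3]-s["position"]), E[2,:3],P["fx"])
E
```

```text
130 [553, 231, 250] [ 0.31  0.12  1.45 -0.    1.58 -1.96]
130 [553, 231, 33] [ 0.31  0.29  1.66 -0.    1.19 -1.96]
130 [478, -305, 150] None
130 [478, -305, 71] None
-50 [553, 231, 250] [ 0.31  0.12  1.45 -0.    1.58  1.18]
-50 [553, 231, 33] [ 0.31  0.29  1.66 -0.    1.19  1.18]
-50 [478, -305, 150] [-0.66  0.08  1.66 -0.    1.39  0.21]
-50 [478, -305, 71] [-0.66  0.16  1.73 -0.    1.25  0.21]
50 [-0.66  0.16  1.73 -0.    1.25 -1.53]
90 [-0.66  0.16  1.73 -0.    1.25 -2.23]
170 [-0.66  0.16  1.73 -0.    1.25  2.66]
-10 [-0.66  0.16  1.73 -0.    1.25 -0.48]
-90 [-0.66  0.16  1.73 -0.    1.25  0.91]
-130 [-0.66  0.16  1.73 -0.    1.25  1.61]
cam in tool [  65.77919794    1.58593209 -165.68351134] [-0.23408494 -0.05481641 -0.97066956] 346.40933919140707
```

```bash
python3 - <<'E'
from h import *
Q=quat(-50)
env.move_ptp([478,-305,200],Q)
im,d,w=cloud("wrist"); cv2.imwrite("pics/c_star.png",im[:,:,::-1])
m=finder.mark_of("wrist","star_top")
for r in m: print(r["confidence"],r["location"],ray("wrist",r["location"],54))
S=w.reshape(-1,3); S=S[np.hypot(S[:,0]-478,S[:,1]+305)<60]
q=S[(S[:,2]>50)&(S[:,2]<62)]; print("star",len(q),circ(q)); n=q[q[:,2]>56.3]; print("nozzle",len(n),circ(n) if len(n) else '',np.percentile(q[:,2],[5,50,95]))
env.move_ptp([553,231,230],Q)
im,d,w=cloud("wrist"); cv2.imwrite("pics/c_jug.png",im[:,:,::-1])
S=w.reshape(-1,3); S=S[np.hypot(S[:,0]-553,S[:,1]-231)<65]
q=S[(S[:,2]>68)&(S[:,2]<76)]; c,r=circ(q);print("jug",len(q),c,r,q.mean(0))
h=S[(S[:,2]>15)&(S[:,2]<66)]; h=h[np.hypot(*(h[:,:2]-c).T)>36]; print("handle",len(h),np.degrees(np.arctan2(*(h[:,:2].mean(0)-c)[::-1])))
s=env.sense();print(s["time_s"],s["position"],s["ft_force"])
E
```

```text
0.95 [319.4, 229.7] [ 479.03913243 -305.77263916   54.        ]
star 1398 (array([ 479.2, -306.5]), 35.1)
nozzle 158 (array([ 479.5, -306.4]), 7.9) [52.37661354 54.01153804 57.16880041]
jug 2749 [554.4 230.2] 28.9 [555.13279791 230.89940058  71.61669273]
handle 98 -140.57896115804866
4.6833 [553.38058793 229.89682237 229.90695583] [ 0.58937222  0.11101515 -0.43545977]
```

View pics/c_star.png

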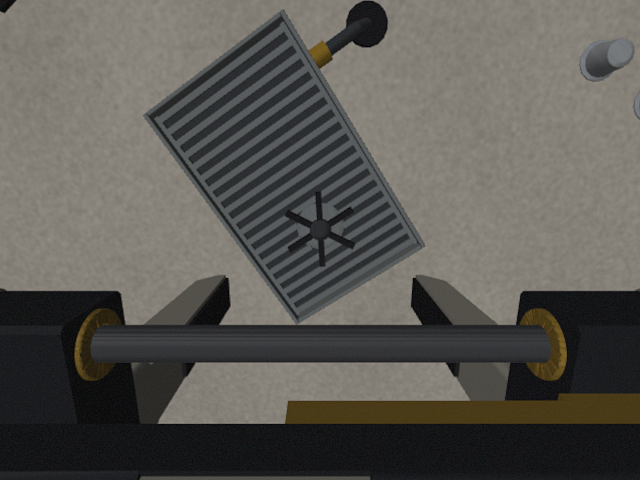

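View pics/c_jug.png

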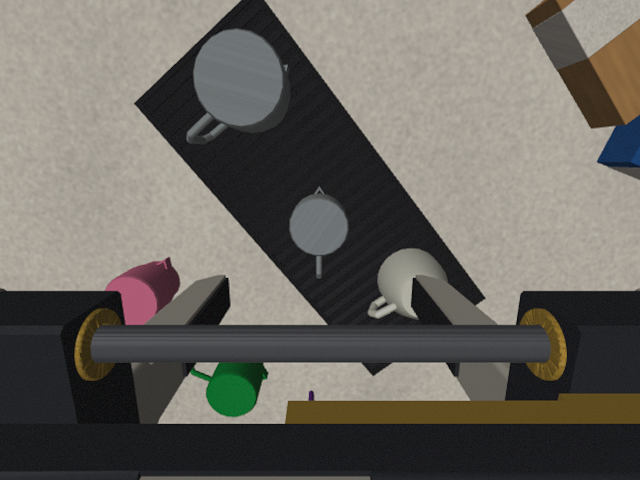

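The wrist view puts the star at (479.2,-306.4) and the jug at (554.4,230.2), with the handle at -140.6°. All of this is within 2 mm of the top view. Now I grasp.

```bash
python3 - <<'E'
from h import *
Q=quat(-50.5)
env.move_l([554.4,230.2,110],Q,feed=150)
s=env.sense();print(s["time_s"],s["position"])
env.move_l([554.4,230.2,34],Q,feed=80)
s=env.sense();print(s["time_s"],s["position"],s["ft_force"])
claw.command_gripper(0.45)
s=env.sense();print(s["time_s"],s["opening"],s["position"],s["ft_force"])
claw.command_gripper(0.0)
s=env.sense();print(s["time_s"],s["opening"],s["position"],s["ft_force"])
E
```

```text
5.6333 [555.20505619 230.3876869  111.2076267 ]
6.7333 [554.98020091 230.39538083  34.73515165] [ 0.02290723 -0.04835247  0.61235465]
7.3917 0.6214628362195499 [554.39707944 230.27972425  34.08952649] [-0.77445344 -0.18178768  2.40862788]
7.6083 0.6223401123176578 [554.39685841 230.29560261  34.09479277] [-0.97102007  0.82644276  1.79991029]
```

Gripped at 58 mm, which matches the jug. Next I lift it, carry it over and check how it sits in the hand.

```bash
python3 - <<'E'
from h import *
Q=quat(-50.5)
env.move_l([554.4,230.2,150],Q,feed=120)
s=env.sense();print(s["time_s"],s["opening"],s["position"],s["ft_force"])
env.move_ptp([479.2,-306.4,125],Q)
env.wait(0.3)
s=env.sense();print(s["time_s"],s["opening"],s["position"],s["ft_force"])
im,d,w=cloud("wrist"); cv2.imwrite("pics/d_w.png",im[:,:,::-1])
S=w.reshape(-1,3); q=S[(np.hypot(S[:,0]-479,S[:,1]+306)<45)&(S[:,2]>150)&(S[:,2]<172)]; print(len(q))
if len(q): print(circ(q),np.percentile(q[:,2],[5,50,95]))
im,d,w=cloud("scene"); cv2.imwrite("pics/d_s.png",im[:,:,::-1])
E
```

```text
8.725 0.6184569314065227 [553.68441656 229.95155056 148.75064312] [ 0.02171634 -0.18197874 -2.41066916]
10.9833 0.6180738006556131 [ 479.49416932 -305.95592531  125.02153201] [-0.15297742  0.50350059 -1.41014063]
12058
(array([ 479.1, -306.8]), 44.4) [153.2426602  162.4974209  166.01031568]
```

View pics/d_w.png

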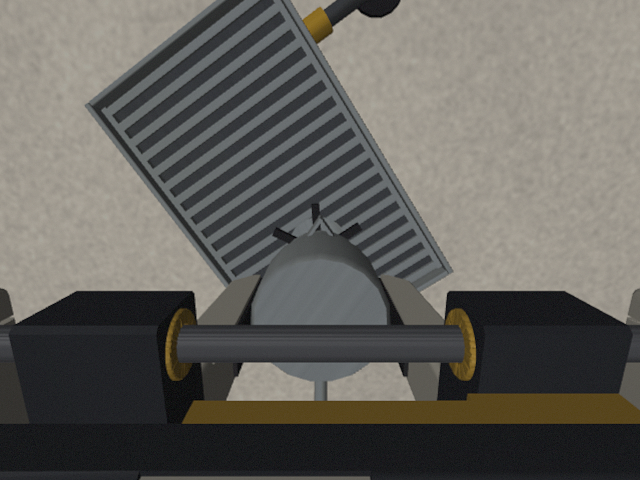

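View pics/d_s.png

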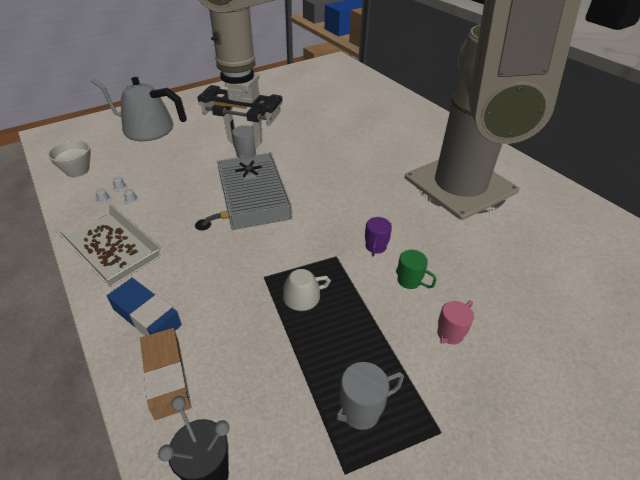

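The wrist picture shows the jug upright between the fingers, with its top around (320,310) and the star arms just visible at (316,215) beyond it. The scene view shows the large jug and cup undisturbed. I measure the tilt and in-hand centre more carefully.

```bash
python3 - <<'E'
from h import *
from scipy.optimize import least_squares
im,d,w=cloud("wrist"); s=env.sense()
m=np.zeros((480,640),bool); m[262:378,255:386]=1; m[322:366]=0
p=w[m]; p=p[(np.abs(p[:,2]-163)<5)&(np.hypot(p[:,0]-479,p[:,1]+306)<32)]
A=np.c_[p[:,:2]-p[:,:2].mean(0),np.ones(len(p))]
for _ in range(3):
    co=np.linalg.lstsq(A,p[:,2],rcond=None)[0]; r=p[:,2]-A@co; k=abs(r)<1.5; A,p=A[k],p[k]
print("plane slope deg",np.degrees(co[:2]),co[2],len(p))
hull=cv2.convexHull(p[:,:2].astype(np.float32))[:,0]
print(circ(p))
f=least_squares(lambda x:np.hypot(hull[:,0]-x[0],hull[:,1]-x[1])-29,[479,-306],loss="soft_l1",f_scale=.5);print(f.x)
T=Ro.from_quat(s["ee_rot"]); print("tool z",T.apply([0,0,1]),"in tool",T.inv().apply(np.r_[f.x,co[2]]-s["position"]),s["position"])
E
```

```text
plane slope deg [-0.08091398 -0.14216956] 162.61175665113024 7530
(array([ 481.2, -306.6]), 28.2)
[ 480.34263921 -307.26049949]
tool z [ 3.67200599e-05 -1.33284807e-06 -9.99999999e-01] in tool [  0.13401749   1.44101771 -37.60143307] [ 479.32368591 -306.23419138  125.01028477]
```

The jug is level. It reads about 1.4 mm off along the jaw axis, where the fingers must centre it, so that is camera bias. Correcting the star the same way gives about (478.2,-305.6), which agrees with the top camera. I lower in small steps and watch the force.

```bash
python3 - <<'E'
from h import *
Q=quat(-50.5); X,Y=478.3,-305.6
env.move_l([X,Y,92],Q,feed=60); env.wait(0.3)
s=env.sense();f0=s["ft_force"][2];print(s["time_s"],s["position"],s["ft_force"])
for z in [86,84,82,80,78,76,74,73,72,71.5,71,70.5,70]:
    env.move_l([X,Y,z],Q,feed=20); env.wait(0.1)
    s=env.sense();F=s["ft_force"][2]-f0
    print(z,round(s["time_s"],2),np.round(s["position"],2),np.round(s["ft_force"],1),np.round(s["ft_torque"],2),round(F,1),round(s["opening"],3))
    if F>19: break
E
```

```text
12.1333 [ 478.53524943 -305.7723683    92.40226966] [ 0.37217765 -0.02594274 -1.97085057]
86 12.68 [ 478.33 -305.64   86.02] [ 0.5 -0.9 -1.6] [ 0.03  0.   -0.01] 0.3 0.617
84 13.03 [ 478.3  -305.57   83.98] [ 0.1 -0.7 -2.2] [-0.04 -0.    0.03] -0.2 0.621
82 13.38 [ 478.39 -305.65   82.09] [ 1.1 -0.1 -0.6] [-0.03 -0.14 -0.02] 1.3 0.616
80 13.73 [ 478.52 -305.8    80.42] [-0.8  1.   4.4] [ 0.14  0.08 -0.  ] 6.4 0.621
78 14.08 [ 478.59 -305.8    78.44] [0.2 0.3 5.2] [0.07 0.11 0.02] 7.2 0.621
76 14.43 [ 478.59 -305.81   76.61] [-2.1  0.4  5.9] [0.12 0.21 0.02] 7.9 0.62
74 14.78 [ 478.65 -305.82   74.79] [-2.6  0.5  7.4] [ 0.24  0.31 -0.02] 9.4 0.621
73 15.13 [ 478.65 -305.85   73.86] [-2.1  1.4  7.7] [ 0.29  0.43 -0.02] 9.6 0.618
72 15.48 [ 478.66 -305.81   72.92] [-1.8  1.9  8.8] [ 0.34  0.43 -0.01] 10.8 0.622
71.5 15.83 [ 478.66 -305.86   72.49] [-1.9  1.5  8.4] [ 0.32  0.5  -0.02] 10.4 0.623
71 16.18 [ 478.65 -305.84   72.04] [-2.4  1.1  9.7] [0.33 0.48 0.03] 11.6 0.623
70.5 16.53 [ 478.68 -305.85   71.95] [-3.1  3.3 12.5] [ 0.6   0.76 -0.03] 14.5 0.618
70 16.88 [ 478.73 -305.86   71.91] [-4.8  3.8 16.8] [ 0.87  1.14 -0.04] 18.8 0.618
```

The stop shows clearly: TCP z stays at 71.9 while the force climbs past 12 N. This matches the predicted 72. I push slightly more, hold, and verify.

```bash
python3 - <<'E'
from h import *
Q=quat(-50.5); X,Y=478.3,-305.6
env.move_l([X,Y,69.6],Q,feed=20)
for i in range(8):
    env.wait(0.5); s=env.sense()
    print(round(s["time_s"],2),np.round(s["position"],2),np.round(s["ft_force"],1),round(s["opening"],3))
for n in ("top","scene","wrist"):
    im,d,w=cloud(n); cv2.imwrite(f"pics/e_{n}.png",im[:,:,::-1])
    if n=="wrist":
        m=np.zeros((480,640),bool); m[262:322,255:386]=1; p=w[m]; p=p[(np.abs(p[:,2]-110)<4)]
        co=np.linalg.lstsq(np.c_[p[:,:2]-p[:,:2].mean(0),np.ones(len(p))],p[:,2],rcond=None)[0]; print("tilt",np.degrees(co[:2]),co[2],len(p))
a=cv2.imread("pics/e_wrist.png");b=cv2.imread("pics/e_scene.png")[120:240,190:310]
cv2.imwrite("pics/f.png",np.hstack([cv2.resize(a[150:480,170:470],(400,440)),cv2.resize(b,(400,440),interpolation=cv2.INTER_CUBIC)]))
print(env.sense()["time_s"])
E
```

```text
17.63 [ 478.77 -305.88   71.88] [-5.9  5.1 19.6] 0.618
18.13 [ 478.75 -305.9    71.87] [-5.7  5.5 19.6] 0.623
18.63 [ 478.79 -305.92   71.9 ] [-6.9  4.5 19. ] 0.618
19.13 [ 478.78 -305.87   71.89] [-6.5  4.  20.8] 0.621
19.63 [ 478.78 -305.89   71.88] [-6.2  5.3 19. ] 0.619
20.13 [ 478.78 -305.9    71.9 ] [-6.8  5.3 19.1] 0.623
20.63 [ 478.76 -305.89   71.87] [-6.   5.1 19.4] 0.624
21.13 [ 478.79 -305.9    71.9 ] [-5.4  4.7 19.8] 0.617
tilt [-0.74525991 -0.6920047 ] 109.42649228227751 7077
21.2833
```

View pics/f.png

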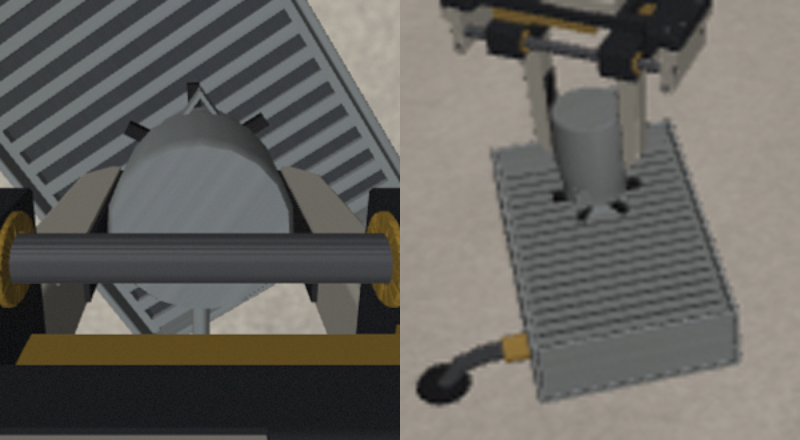

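View pics/e_top.png

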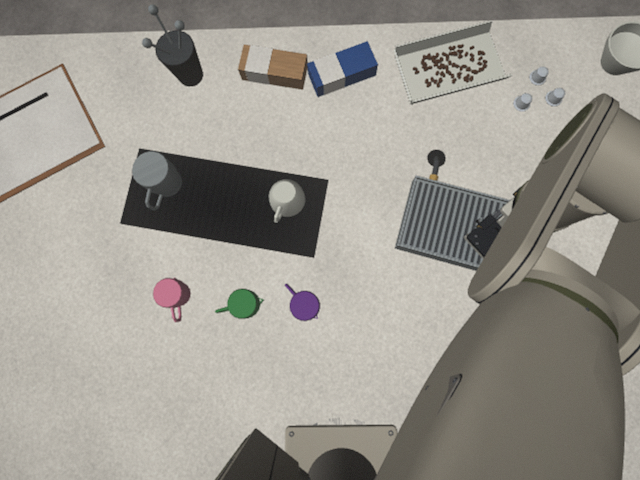

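```bash
python3 - <<'E'
from workcell import env, job_done
print(env.sense()["ft_force"],env.sense()["position"]); job_done()
E
```

```text
[-6.87831819  5.01186732 18.64033792] [ 478.74132799 -305.89949032   71.87274858]
the job is handed in; nothing more can be done
```

The small steel jug is mouth down over the rinser's star, pressed fully home and still gripped. I handed the job in at about 21 s on the robot's clock.

- **Grasp:** I took the jug from between the large jug and the cup. The jaws stopped at 58 mm, which matches its diameter, and it did not slip in the fingers.
- **Press:** The rim met the star at a TCP height of about 82 mm and stopped hard at 71.9 mm, so the star travelled about 10 mm. Below that the force rose from 12 N to about 21 N with almost no further movement.
- **Hold:** It stayed steady to about 0.05 mm for over 3.5 s at 21 N, and I did not release it.
- **Bystanders:** The last top view shows the large jug and cup standing where they were.

**Imperfections:**
- Under load the jug tilted by about 1° towards its lip, having been level before contact.
- The press put about 8 N sideways on the tool.
- The wrist and top cameras disagreed by about 1.5 mm on the star's position. I used a value close to the top camera's, because it also matched the wrist camera's view of the gripped jug. The jug should therefore be centred to within about 2 mm.

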